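# Open the two-stage door of a purged dry cabinet and hold it wide

### The job

Open the clear dry-storage cabinet so that a colleague can unload it. Squeeze the blue main catch on its roof so that the door cracks open onto its safety catch and vents, then squeeze the red safety catch to free the door; take the upright steel handle, swing the door past its hold-open detent until it stands about square to the cabinet front (some 80 to 85 degrees), and finish still holding it there, because the sprung hinge pulls it back. Leave the other things on the bench where they are.

Things in the scene. Friction and masses are not known exactly. Their poses are not given: they have to be found in the camera images.
- cabinet_door (a joint): door opening (rad): 0 shut, end stop 1.65; clockwise from above. Main catch holds it at 0.01, safety catch at 0.12; freed, it springs ajar to 0.45-0.5. Further out the sprung hinge pulls back (0.42 Nm/rad past 0.45); a ball detent is overcome from 0.5 to 0.75 (3 to 4 N at the handle); let go beyond it, the door drifts back to about 1.0 and stays.
- dry_cabinet: clear dry-storage cabinet, grey roof and base, 190 mm deep (x), 210 wide (y), flat roof top 180 mm above the bench; fixed. Origin: centre of its underside. Own x points from the door front to the back, y left along the shut door. The clear door in front hinges at the left; a detent bracket stands out 60 mm on the left wall, below roof height.
- hinge_axis (a point): point on the door's vertical hinge axis at roof height (180 mm above the bench), left front corner of the cabinet; axes as the cabinet's. Opening by q, the handle goes round it clockwise from above.
- main_catch (a point): centre of the blue main catch at the door's free edge: two upright finger paddles on the roof, 37 mm apart over their outer faces along this point's y, each 24 mm long (x), from 8 to 42 mm above the roof; this point is midway, 28 mm above the roof. They squeeze in 6 mm each to a stop (2 to 6 N each); 3 mm each frees the catch. They spring back when let go.
- safety_catch (a point): centre of the red safety catch near the hinge, 95 mm left of the main one; made the same: paddles 37 mm over their outer faces along this point's y, 24 mm long, from 8 to 42 mm above the roof, this point 28 mm above the roof; 3 mm each frees it, stop at 6 mm each. Squeezing it while the main catch holds frees nothing.
- handle_grip (a point): point on the axis of the door's handle, an upright round steel bar 14 mm thick, 10 mm above roof height; the bar is clear from 35 mm below this point to its top 25 mm above. It stands 38 mm in front of the pane; door shut, the point is 42 mm in front (-x) and 165 mm right (-y) of the hinge axis. Turns with the door; axes as the cabinet's when shut.
- wash_bottle: white squeeze wash bottle with red cap and spout, 64x100x202 mm, on the bench; origin under its centre; to be left alone
- beaker: glass beaker, 73 mm across, 90 mm high, on the bench; origin under its centre; to be left alone
- amber_bottle: brown bottle with orange cap, 60 mm across, 122 mm high, on the bench; origin under its centre; to be left alone
- petri_0: closed petri dish, 90 mm across, 15 mm high, on the bench; origin under its centre; to be left alone
- petri_1: closed petri dish, 90 mm across, 15 mm high, on the bench; origin under its centre; to be left alone
- forceps: steel forceps lying flat, 127 mm long, on the bench; origin under its centre; to be left alone
- spatula: thin steel spatula lying flat, 182 mm long, on the bench; origin under its centre; to be left alone

How it is judged (in metres and radians):
On the way, in this order (a step that is already met when the one before it is completed fails the run):
1. the main catch is squeezed and the door cracks open onto the safety catch (value of joint cabinet_door between 0.07 and 0.2 rad), for 0.2 s.
2. the safety catch is squeezed and the door springs free, ajar (value of joint cabinet_door above 0.28 rad), for 0.2 s.
3. the door is swung past its detent by the gripper (value of joint cabinet_door above 1.05 rad and contact force between the fingers and cabinet_door above 1 N), for 0.1 s.
At the end, for the whole second after the job is handed in: The door stands still at least 1.3 rad (75 degrees) open, past its detent, held there by the gripper's fingers with more than 1 N; the loose things on the bench are within 20 mm of where they stood (value of joint cabinet_door above 1.3 rad and velocity of joint cabinet_door between -0.1 and 0.1 rad/s and contact force between the fingers and cabinet_door above 1 N and distance of each of wash_bottle, beaker, amber_bottle, petri_0, petri_1, forceps, spatula from where it was at the start of the episode below 0.02 m); the arm keeps its last pose, push and grip.
It fails at once if a loose thing on the bench is pushed more than 20 mm or lifted or tipped over (distance of any of wash_bottle, beaker, amber_bottle, petri_0, petri_1, forceps, spatula from where it was at the start of the episode above 0.02 m).
It also fails if it takes over 48 s, if anything falls off the work surface, if the arm or the gripper's body presses on something with over 40 N, if the wrist force passes 120 N, or if a joint passes its speed limit or range.

### The arm

A 6-joint arm with a two-finger parallel gripper is mounted at the origin on a cart in front of the work surface, level with it; the furniture and walls round the work are solid. World frame = base frame: x ahead of the robot, y to its left, z up, the work surface at z = 0. Lengths are in mm, angles in rad, forces in N, time in s.
With the tool pointing down it reaches from about 350 to 875 mm from the base axis. Payload 4.2 kg.
Tool frame: the origin (TCP) lies on the mounting face of the last link; the fingertips stand 173 mm ahead of it and the grasp point (between the pads) lies grip_point_offset ahead of it (grip_point_offset is the distance from the TCP to the grasp point, in mm); z points along the fingers, y is the line along which they close (so a half turn about z gives the same grasp; the last joint's range is limited). The gripper opens to 85 mm and grips with 20 to 120 N. Pads are 22 mm wide; open, the fingers measure 114 mm over their backs; the gripper's body (76 mm by 85 mm) begins 54 mm behind the grasp point. The pads swing forward as they close: fully open they stand 13 mm farther back than shut.
Start: joints at [-1.088, 0.385, 0.008, 0, -1.194, -0.259], TCP at [138.728, -609.389, 404.712] pointing down, gripper open.
Joint ranges: [-3.14, 3.14], [-1.21, 2.06], [-1.07, 1.41], [-3.16, 2.05], [-2.99, -0.16], [-3.1, 3.1]. Speed limits (rad/s): [2.79, 2.79, 3.14, 3.14, 3.14, 3.14].

### API

Orientations are given as a unit quaternion [x, y, z, w].
In Python, from bench import read_state, get_image, job_done, recognise, place_of, grip_point_offset gives the robot as it stands. The module is installed in compiled form; this text tells all that it offers.
- The arm moves only by the tool carry_out, never from a script. Its arguments are lists of equal length, an entry for each row: "slide": the shift along the tool's x, y, z in m, a list of three; "roll": the turn about the tool's z in degrees; "claw": the finger opening in m, from 0 to 0.0854. A call has 1 to 8 rows; each row is the pose to reach, as a shift and turn from the pose commanded when the call began, along the tool's axes at that moment; what a row does not reach only later rows make up. A row lasts 1/8 s, in which the tool goes at most 62.5 mm and 10.7 degrees, less where a joint would pass 70% of its speed; a pose out of reach is approached as far as the arm can. A call with a gripper value outside its range is refused whole. The fingers move at their own pace and stop on an object; the grip force is fixed at half the most. Time passes only in rows, so rows that repeat a pose let the fingers close. It gives the time, the measured TCP pose, the force, the opening and the grip force at its end, in the units of the state.
- read_state(): the state, without advancing time (a new reading comes with each control period).
- get_image(name): name is "side" or "top"; returns a dict with "img" (420x560x3 uint8, red, green, blue), "z_map" (420x560 float32, mm along the optical axis (not along the pixel's ray), 0 where there is no reading), "mtx" (3x3 intrinsics, pixels), "world_from_camera" (4x4, takes a point from camera to world coordinates). Camera axes: x right, y up, looking along -z (the intrinsics and any distortion apply to the point x, -y, -z); pixel columns grow to the right and rows downward; lengths in mm; the calibration is good to about 2 mm. A picture is of the moment at which its call begins.
- job_done(): hands the job in; it is judged then, once.
Trained networks look in a picture, given as the dict that the camera call returned (one of the last four; its "shot" number tells which), for a name from the list of things; names that differ only in an ending like _2 or _b are one class to them, and where a whole thing is asked for, a point or a joint stands for the part that bears it (a point fixed in the world has none). Each returns a list of dicts, best first, with "conf" (0 to 1); they miss things now and then, are a little off and sometimes report something else, mostly with a low value. They report only what shows in the picture. A call takes as long as a camera call.
- recognise(picture, thing): "at" ([column, row] in pixels, amid what is visible of it).
- place_of(picture, thing): "at" ([column, row] in pixels: a listed point, or the origin of a listed thing).
The state is a dict: "clock": time; "joints": joint angles; "joint_vel": joint speeds; "joint_efforts": joint torques, N m; "position": TCP position; "ee_rot": TCP orientation; "contact_force": force on the tool from outside, world axes, zero at the start; "wrist_torque": the same for the moment, N m; "gripper_width": finger opening in mm; "grasp_force": force on a finger pad.
Only numpy, scipy, OpenCV 4.12 (cv2) and the standard library are available. Lean on these libraries where they do the work, as an engineer would, in place of code of your own. Each camera call takes 0.05 s, during which the arm holds its last target. There are 200 camera calls.

## Working session

There is one attempt and no reset: what is moved stays moved. The work goes in short steps, Python scripts to look and compute and a tool call to move; the robot and the scene stay as the last step left them, time stands still between calls to the robot, and variables do not carry over. Pictures are saved under pics/ and viewed, at most 10 in all, crops included, and the job is handed in when it is done.

Besides the shell and the picture viewer there is one more tool, called after ">>>" as name(argument=value, ...), one argument or row to a line, values as JSON. carry_out: Moves the arm, as the interface text tells. Its arguments: {"type":"object","properties":{"slide":{"type":"array"},"roll":{"type":"array"},"claw":{"type":"array"}},"required":["slide","roll","claw"]}

```bash
mkdir -p pics; cat > h.py <<'E'
import numpy as np,cv2
from bench import *
def ray(p,at):
    K=np.array(p["mtx"]);T=np.array(p["world_from_camera"])
    d=np.linalg.inv(K)@[at[0],at[1],1.0]; d=np.array([d[0],-d[1],-d[2]])
    return T[:3,3],T[:3,:3]@d
def at_z(p,at,z):
    o,d=ray(p,at); return o+d*(z-o[2])/d[2]
def save(p,n): cv2.imwrite('pics/'+n,p["img"][:,:,::-1])
E
python3 - <<'E'
from h import *
print(read_state(),grip_point_offset)
Z=dict(main_catch=208,safety_catch=208,handle_grip=190,hinge_axis=180,dry_cabinet=0,wash_bottle=0,beaker=0,amber_bottle=0,petri_0=0,forceps=0,spatula=0)
for c in("side","top"):
    p=get_image(c);save(p,c+'0.png');print(c,np.array(p["world_from_camera"]).round(2).tolist(),[k for k in p])
    for n,z in Z.items():
        for r in place_of(p,n)[:2]: print(n,np.round(r["at"]),round(r["conf"],2),at_z(p,r["at"],z).round(1))
E
```

```text
{'clock': 0.0, 'joints': array([-1.08838237e+00,  3.85546370e-01,  6.63576403e-03, -4.97600845e-04,
       -1.19401446e+00, -2.58577173e-01]), 'joint_vel': array([-0.00068644,  0.00071199, -0.00120701,  0.00034324, -0.00080725,
        0.00075809]), 'joint_efforts': array([ 5.48974617e-05, -3.92291451e+01,  1.88400739e+01,  4.18587416e+00,
       -4.58436363e-03,  1.03357553e-05]), 'position': array([ 138.70700203, -609.20096335,  403.63142704]), 'ee_rot': array([-1.11593613e-01,  9.93753329e-01,  1.07588141e-03, -1.69824942e-04]), 'contact_force': array([ 0.23344371,  0.24760248, -0.86467985]), 'wrist_torque': array([ 0.01992558,  0.02040795, -0.01617642]), 'grasp_force': 0.0, 'gripper_width': 85.2283032568564} 154.70000000000002
side [[0.97, 0.13, -0.21, 246.91], [-0.25, 0.42, -0.87, -1159.0], [-0.02, 0.9, 0.44, 728.84], [0.0, 0.0, 0.0, 1.0]] ['img', 'z_map', 'mtx', 'world_from_camera', 'shot']
main_catch [330. 210.] 0.86 [ 607.8 -193.5  208. ]
handle_grip [299. 209.] 0.95 [ 544.8 -127.   190. ]
hinge_axis [334. 192.] 0.62 [679.  -33.6 180. ]
hinge_axis [238. 312.] 0.44 [ 318.8 -49
[... 584 characters left out ...]
d_from_camera', 'shot']
main_catch [335. 179.] 0.63 [ 611.1 -183.4  208. ]
main_catch [276. 155.] 0.49 [674.8 -20.1 208. ]
safety_catch [304. 159.] 0.98 [665.1 -96.7 208. ]
handle_grip [313. 203.] 0.55 [ 545.2 -125.5  190. ]
handle_grip [178. 236.] 0.19 [443.5 242.2 190. ]
hinge_axis [276. 152.] 0.77 [689.1 -21.  180. ]
wash_bottle [180. 173.] 0.84 [661.5 282.1  -0. ]
beaker [408. 208.] 0.61 [ 567.5 -440.5    0. ]
beaker [185. 203.] 0.58 [565.6 259.5   0. ]
amber_bottle [135. 199.] 0.94 [572.5 415.8   0. ]
petri_0 [179. 240.] 0.69 [447.8 271.5   0. ]
petri_0 [408. 208.] 0.61 [ 568.8 -441.4    0. ]
forceps [351. 276.] 0.46 [ 352.5 -264.6    0. ]
spatula [408. 268.] 0.45 [ 380.2 -440.4    0. ]
```

```bash
python3 -c "
import cv2,numpy as np
a=cv2.imread('pics/side0.png');b=cv2.imread('pics/top0.png')
cv2.imwrite('pics/both0.png',cv2.resize(np.hstack([a,b]),(800,300)))"
```

```text
(no output)
```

View pics/side0.png

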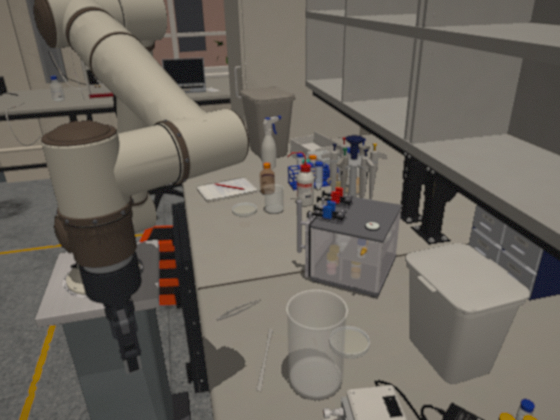

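View pics/top0.png

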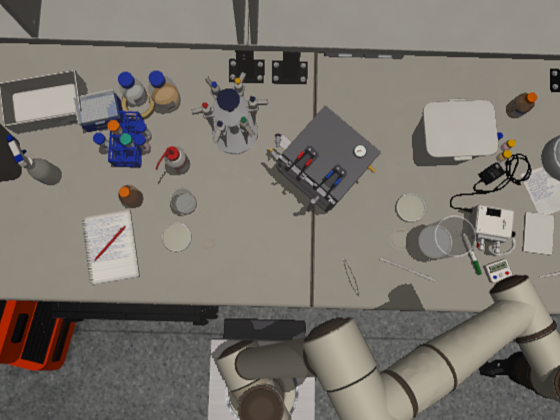

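```bash
python3 - <<'E'
from h import *
for c in("top","side"):
    p=get_image(c);K=np.array(p["mtx"]);T=np.array(p["world_from_camera"]);z=p["z_map"]
    v,u=np.mgrid[:420,:560]
    d=np.stack([(u-K[0,2])/K[0,0]*z,-(v-K[1,2])/K[1,1]*z,-z],-1)
    P=d@T[:3,:3].T+T[:3,3]
    near=(z>0)&(np.hypot(P[...,0]-690,P[...,1]+130)<190)
    if c=="top":
        m=near&(abs(P[...,2]-180)<8)
        print("roof z",np.median(P[m][:,2]),m.sum())
        mm=cv2.morphologyEx(m.astype(np.uint8),cv2.MORPH_OPEN,np.ones((7,7)))
        print(cv2.minAreaRect(P[mm>0][:,:2].astype(np.float32)),cv2.boxPoints(cv2.minAreaRect(P[mm>0][:,:2].astype(np.float32))))
    hsv=cv2.cvtColor(p["img"],cv2.COLOR_RGB2HSV)
    for n,lo in(("red",None),("blue",None)):
        H=hsv[...,0].astype(int);S=hsv[...,1]
        m=near&(P[...,2]>192)&(P[...,2]<235)&(S>120)&(((H<10)|(H>170)) if n=="red" else ((H>100)&(H<130)))
        Q=P[m]; print(c,n,len(Q),Q.mean(0).round(1),cv2.minAreaRect(Q[:,:2].astype(np.float32)),np.percentile(Q[:,2],[5,95]))
    m=near&(P[...,2]>150)
    if c=="top":
        cv2.imwrite('pics/t1.png',cv2.resize(p["img"][95:235,240:400,::-1],None,fx=5,fy=5,interpolation=2)[:600])
    else: cv2.imwrite('pics/s1.png',cv2.resize(p["img"][170:300,280:410,::-1],None,fx=4.5,fy=4.5,interpolation=2))
    for k in range(3):
        print([ (np.round(r["at"]).tolist(),round(r["conf"],2),at_z(p,r["at"],zz).round().tolist()) for n,zz in (("main_catch",208),("safety_catch",208),("handle_grip",190),("hinge_axis",180)) for r in place_of(p,n)[:1]])
        p=get_image(c)
E
```

```text
roof z 179.9063174349643 4584
((694.5772094726562, -176.41954040527344), (209.7361297607422, 193.46670532226562), 50.46065902709961) [[ 553.21783  -195.71127 ]
 [ 702.41693  -318.87372 ]
 [ 835.9366   -157.1278  ]
 [ 686.7375    -33.965363]]
top red 63 [663.8 -97.1 217.6] ((664.0174560546875, -97.47615051269531), (37.12110137939453, 22.69491958618164), 51.184207916259766) [203.03100078 227.60236167]
top blue 56 [ 611.9 -177.6  217.4] ((613.2088012695312, -178.16900634765625), (38.39279556274414, 24.599960327148438), 50.74384307861328) [200.47073301 225.40227775]
[([332.0, 177.0], 0.89, [617.0, -176.0, 208.0]), ([301.0, 157.0], 0.9, [671.0, -90.0, 208.0]), ([312.0, 203.0], 0.66, [546.0, -123.0, 190.0]), ([277.0, 154.0], 0.97, [685.0, -23.0, 180.0])]
[([330.0, 176.0], 0.67, [619.0, -171.0, 208.0]), ([302.0, 160.0], 0.68, [662.0, -93.0, 208.0]), ([274.0, 156.0], 0.56, [677.0, -13.0, 180.0])]
[([409.0, 208.0], 0.75, [536.0, -388.0, 208.0]), ([304.0, 160.0], 0.89, [662.0, -97.0, 208.0]), ([313.0, 204.0], 0.79, [542.0, -128.0, 190.0]), ([276.0, 152.0], 0.6, [688.0, -21.0, 180.0])]
side red
[... 190 characters left out ...]
607.89404296875, -180.91690063476562), (40.49338912963867, 34.60245132446289), 64.87776947021484) [193.98532208 220.70432214]
[([328.0, 211.0], 0.68, [603.0, -197.0, 208.0]), ([339.0, 194.0], 0.89, [667.0, -109.0, 208.0]), ([300.0, 209.0], 0.73, [549.0, -130.0, 190.0]), ([335.0, 192.0], 0.72, [683.0, -36.0, 180.0])]
[([330.0, 208.0], 0.56, [611.0, -184.0, 208.0]), ([339.0, 194.0], 0.67, [666.0, -108.0, 208.0]), ([298.0, 210.0], 0.7, [540.0, -136.0, 190.0]), ([337.0, 192.0], 0.58, [689.0, -36.0, 180.0])]
[([329.0, 207.0], 0.83, [612.0, -176.0, 208.0]), ([338.0, 195.0], 0.65, [660.0, -113.0, 208.0]), ([301.0, 207.0], 0.61, [553.0, -122.0, 190.0]), ([336.0, 190.0], 0.94, [692.0, -23.0, 180.0])]
```

View pics/t1.png

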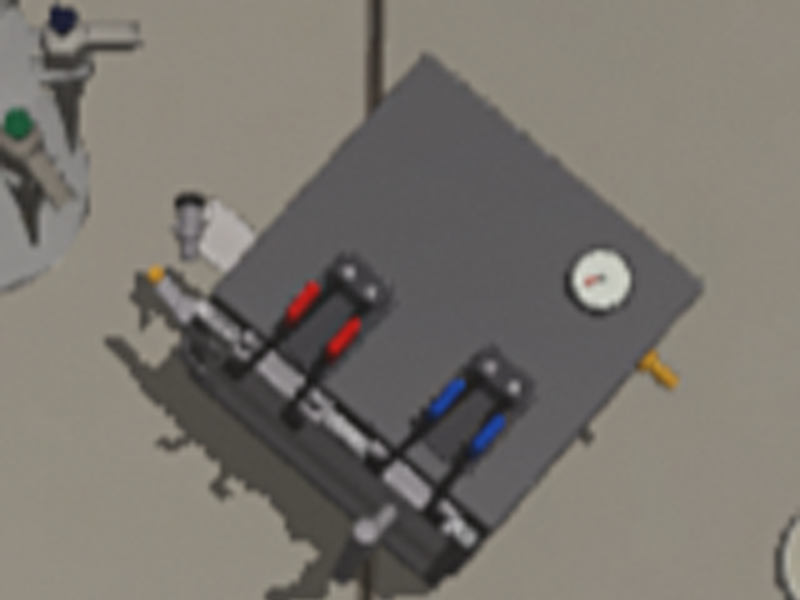

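View pics/s1.png

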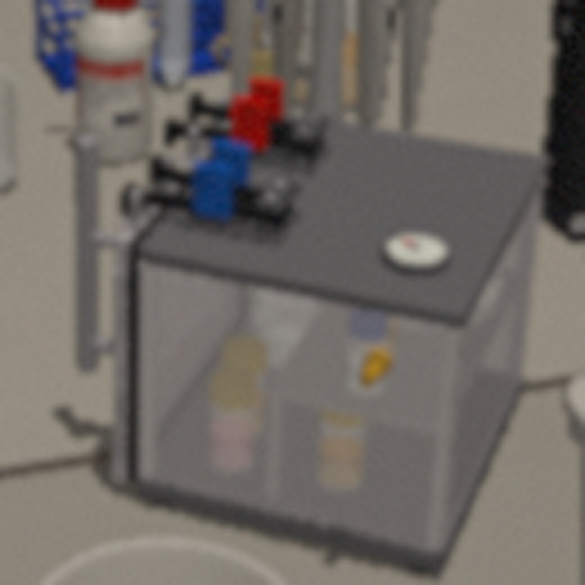

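>>> carry_out(
  slide=[
    [-0.05, 0.03, -0.05],
    [-0.1, 0.06, -0.05],
    [-0.15, 0.09, -0.05],
    [-0.2, 0.115, -0.05],
    [-0.25, 0.14, -0.05],
    [-0.3, 0.17, -0.05],
    [-0.34, 0.195, -0.05],
    [-0.38, 0.215, -0.05],
  ],
  roll=[-10, -20, -30, -40, -50, -60, -70, -80],
  claw=[0.06, 0.06, 0.06, 0.06, 0.06, 0.06, 0.06, 0.06],
)

```text
clock: 3.8
position: [462.5, -313.9, 455.1]
ee_rot: [0.727, -0.687, 0.0, -0.0]
contact_force: [0.2, -0.6, -0.3]
gripper_width: 59.8
grasp_force: 0.0
```

```bash
cat >> h.py <<'E'
from scipy.spatial.transform import Rotation as Ro
YAW=50.5
def go(xy,z,ang):
    "grasp point target, tool y world angle"
    s=read_state();R=Ro.from_quat(s["ee_rot"]).as_matrix();g=s["position"]+R[:,2]*grip_point_offset
    a=np.degrees(np.arctan2(R[1,1],R[0,1]))
    d=R.T@(np.array([xy[0],xy[1],z])-g)
    print("t",round(s["clock"],2),"grasp",g.round(1),"yang",a.round(1),"w",round(s["gripper_width"],1),"F",s["contact_force"].round(1),"-> slide mm",d.round(1),"roll",round(((a-ang)+180)%360-180,1),"j",s["joints"].round(2))
E
python3 -c "
from h import *
go((612.5,-179),280,230.5)"
```

```text
t 3.8 grasp [ 462.6 -313.9  300.4] yang -176.8 w 59.8 F [ 0.2 -0.6 -0.3] -> slide mm [-126.3 -157.2   20.5] roll -47.3 j [-0.31  0.24 -0.07  0.   -1.26  0.36]
```

>>> carry_out(
  slide=[
    [-0.03, -0.038, 0.0],
    [-0.06, -0.075, 0.0],
    [-0.09, -0.112, 0.0],
    [-0.126, -0.157, 0.02],
    [-0.126, -0.157, 0.02],
    [-0.126, -0.157, 0.02],
  ],
  roll=[-10, -20, -30, -40, -47.3, -47.3],
  claw=[0.06, 0.06, 0.06, 0.06, 0.06, 0.06],
)

```text
clock: 4.55
position: [612.6, -181.3, 434.1]
ee_rot: [0.94, -0.341, -0.0, 0.0]
contact_force: [-0.5, 0.2, -0.1]
gripper_width: 59.7
grasp_force: 0.0
```

```bash
python3 - <<'E'
from h import *
go((612.5,-179),210,230.5)
p=get_image("side");t=get_image("top")
a=cv2.resize(p["img"][130:250,260:400],None,fx=3.3,fy=3.3,interpolation=2);b=cv2.resize(t["img"][100:220,250:390],None,fx=3.3,fy=3.3,interpolation=2)
cv2.imwrite('pics/c1.png',cv2.resize(np.hstack([a,b])[:,:,::-1],(800,343)))
E
```

```text
t 4.55 grasp [ 612.5 -181.3  279.4] yang -129.9 w 59.7 F [-0.5  0.2 -0.1] -> slide mm [-1.4 -1.8 69.4] roll -0.4 j [-0.03  0.39  0.09  0.   -1.27  0.91]
```

View pics/c1.png

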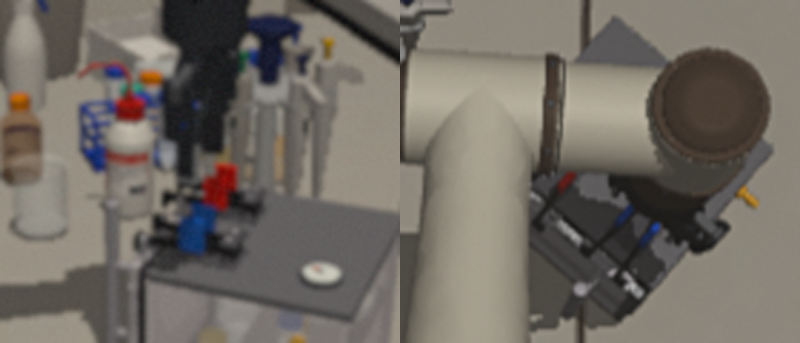

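>>> carry_out(
  slide=[
    [-0.0015, -0.002, 0.03],
    [-0.0015, -0.002, 0.05],
    [-0.0015, -0.002, 0.06],
    [-0.0015, -0.002, 0.069],
    [-0.0015, -0.002, 0.069],
  ],
  roll=[0, 0, 0, 0, 0],
  claw=[0.062, 0.062, 0.062, 0.062, 0.062],
)

```text
clock: 5.28
position: [612.2, -179.6, 365.7]
ee_rot: [0.94, -0.341, -0.0, 0.0]
contact_force: [-0.6, 0.6, -0.2]
gripper_width: 62.2
grasp_force: 0.0
```

>>> carry_out(
  slide=[
    [0, 0, 0],
    [0, 0, 0],
    [0, 0, 0],
    [0, 0, 0],
  ],
  roll=[0, 0, 0, 0],
  claw=[0.045, 0.036, 0.026, 0.026],
)

```text
clock: 5.78
position: [611.3, -179.4, 367.5]
ee_rot: [0.94, -0.341, -0.001, 0.001]
contact_force: [-6.4, 0.5, 5.9]
gripper_width: 26.9
grasp_force: 22.2
```

```bash
python3 - <<'E'
from h import *
go((612.5,-179),210,230.5)
E
```

```text
t 5.78 grasp [ 611.  -179.5  212.8] yang -129.9 w 26.9 F [-6.4  0.5  5.9] -> slide mm [ 0.9 -1.3  2.8] roll -0.4 j [-0.03  0.43 -0.01  0.   -1.13  0.91]
```

>>> carry_out(
  slide=[
    [0, 0, 0],
    [0, 0, 0],
    [0, 0, 0],
  ],
  roll=[0, 0, 0],
  claw=[0.026, 0.026, 0.026],
)

```text
clock: 6.15
position: [611.3, -179.4, 367.5]
ee_rot: [0.94, -0.341, -0.001, 0.001]
contact_force: [-5.9, 0.9, 7.2]
gripper_width: 26.5
grasp_force: 22.2
```

```bash
python3 - <<'E'
from h import *
go((612.5,-179),210,230.5)
p=get_image("side");print([(np.round(r["at"],1),r["conf"],at_z(p,r["at"],190).round()) for r in place_of(p,"handle_grip")[:2]])
t=get_image("top");print([(np.round(r["at"],1),r["conf"],at_z(t,r["at"],190).round()) for r in place_of(t,"handle_grip")[:2]])
a=cv2.resize(p["img"][130:250,260:400],None,fx=3.3,fy=3.3,interpolation=2);b=cv2.resize(t["img"][100:220,250:390],None,fx=3.3,fy=3.3,interpolation=2)
cv2.imwrite('pics/c2.png',cv2.resize(np.hstack([a,b])[:,:,::-1],(800,343)))
E
```

```text
t 6.15 grasp [ 611.  -179.5  212.8] yang -129.9 w 26.5 F [-5.9  0.9  7.2] -> slide mm [ 0.9 -1.3  2.8] roll -0.4 j [-0.03  0.43 -0.01  0.   -1.13  0.91]
[(array([293.3, 204.3]), 0.64, array([538., -97., 190.]))]
[(array([306.4, 207.7]), 0.63, array([ 531., -108.,  190.]))]
```

View pics/c2.png

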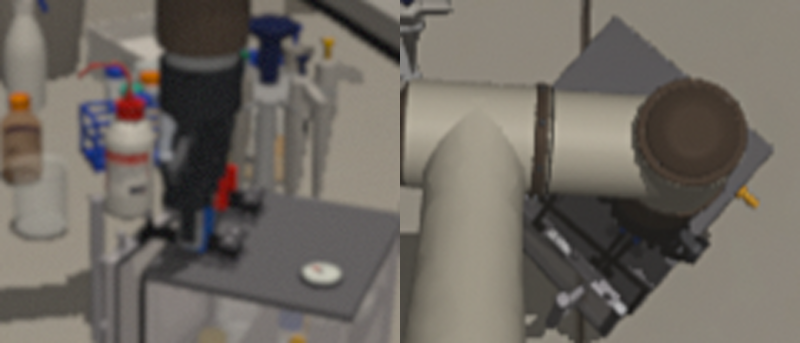

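>>> carry_out(
  slide=[
    [0, 0, 0],
    [0, 0, 0],
    [0, 0, -0.03],
    [0, 0, -0.07],
    [0, 0, -0.07],
  ],
  roll=[0, 0, 0, 0, 0],
  claw=[0.062, 0.062, 0.062, 0.062, 0.062],
)

```text
clock: 6.98
position: [613.0, -179.4, 439.8]
ee_rot: [0.94, -0.341, 0.004, -0.001]
contact_force: [0.3, 0.1, 0.1]
gripper_width: 62.2
grasp_force: 0.0
```

```bash
python3 - <<'E'
from h import *
go((664,-98),279,230.5)
E
```

```text
t 6.97 grasp [ 614.3 -179.6  285.1] yang -129.8 w 62.2 F [0.3 0.1 0.1] -> slide mm [-14.2 -94.4   6.4] roll -0.3 j [-0.03  0.39  0.1   0.   -1.27  0.91]
```

>>> carry_out(
  slide=[
    [-0.007, -0.048, 0.0],
    [-0.013, -0.095, 0.0],
    [-0.013, -0.095, 0.0],
    [-0.013, -0.095, 0.0],
  ],
  roll=[0, 0, 0, 0],
  claw=[0.062, 0.062, 0.062, 0.062],
)

```text
clock: 7.48
position: [663.2, -98.0, 434.7]
ee_rot: [0.94, -0.341, -0.001, 0.0]
contact_force: [0.3, -0.1, 0.1]
gripper_width: 62.0
grasp_force: 0.0
```

```bash
python3 - <<'E'
from h import *
go((664,-98),210,230.5)
E
```

```text
t 7.47 grasp [663.  -97.9 280. ] yang -129.9 w 62.0 F [ 0.3 -0.1  0.1] -> slide mm [ 0.9 -0.7 70. ] roll -0.4 j [ 0.09  0.45  0.18 -0.   -1.31  0.78]
```

>>> carry_out(
  slide=[
    [0.0, 0.0, 0.03],
    [0, 0, 0.05],
    [0, 0, 0.06],
    [0, 0, 0.069],
    [0, 0, 0.069],
  ],
  roll=[0, 0, 0, 0, 0],
  claw=[0.062, 0.062, 0.062, 0.062, 0.062],
)

```text
clock: 8.1
position: [663.1, -98.4, 366.5]
ee_rot: [0.94, -0.341, -0.0, 0.0]
contact_force: [-0.7, 0.0, -0.8]
gripper_width: 62.1
grasp_force: 0.0
```

>>> carry_out(
  slide=[
    [0, 0, 0],
    [0, 0, 0],
    [0, 0, 0],
    [0, 0, 0],
    [0, 0, 0],
    [0, 0, 0],
    [0, 0, 0],
  ],
  roll=[0, 0, 0, 0, 0, 0, 0],
  claw=[0.045, 0.036, 0.026, 0.026, 0.026, 0.026, 0.026],
)

```text
clock: 8.98
position: [662.2, -98.2, 368.5]
ee_rot: [0.94, -0.341, -0.001, 0.001]
contact_force: [-5.6, -0.2, 6.7]
gripper_width: 26.1
grasp_force: 15.8
```

>>> carry_out(
  slide=[
    [0, 0, 0],
    [0, 0, 0],
    [0, 0, -0.03],
    [0, 0, -0.07],
    [0, 0, -0.075],
    [0, 0, -0.075],
  ],
  roll=[0, 0, 0, 0, 0, 0],
  claw=[0.062, 0.062, 0.062, 0.062, 0.062, 0.062],
)

```text
clock: 9.72
position: [663.2, -97.9, 441.5]
ee_rot: [0.94, -0.341, 0.0, -0.0]
contact_force: [0.7, 0.1, -0.9]
gripper_width: 62.1
grasp_force: 0.0
```

```bash
python3 - <<'E'
from h import *
p=get_image("side");print([(np.round(r["at"],1),r["conf"],at_z(p,r["at"],190).round()) for r in place_of(p,"handle_grip")[:2]])
t=get_image("top");print([(np.round(r["at"],1),r["conf"],at_z(t,r["at"],190).round()) for r in place_of(t,"handle_grip")[:2]])
for q in(.12,.45,.5):
    a=np.radians(216.2)-q;print(q,685+170*np.cos(a),-29+170*np.sin(a))
go((515,-40),285,203.5)
a=cv2.resize(p["img"][130:250,260:400],None,fx=3.3,fy=3.3,interpolation=2);b=cv2.resize(t["img"][100:220,250:390],None,fx=3.3,fy=3.3,interpolation=2)
cv2.imwrite('pics/c3.png',cv2.resize(np.hstack([a,b])[:,:,::-1],(800,343)))
E
```

```text
[(array([285.5, 196.3]), 0.88, array([530., -41., 190.])), (array([353.3, 270.2]), 0.6, array([ 574., -437.,  190.]))]
[(array([287.7, 212. ]), 0.64, array([518., -57., 190.]))]
0.12 536.7838212847097 -112.25841919612165
0.45 517.8019086436839 -59.737570606750054
0.5 516.4746244760137 -51.34273493776864
t 9.93 grasp [662.7 -98.  285.3] yang -129.9 w 62.0 F [-0.1  0.1 -0.1] -> slide mm [-150.6   50.2    0.8] roll 26.6 j [ 0.09  0.45  0.19 -0.   -1.32  0.78]
```

View pics/c3.png

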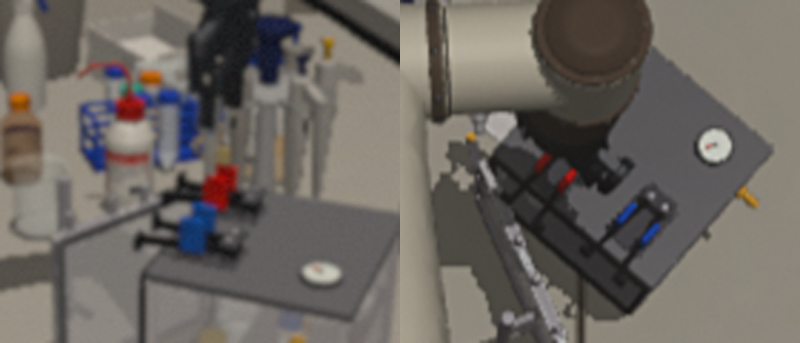

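```bash
python3 - <<'E'
from h import *
go((517.5,-56),270,203.5)
E
```

```text
t 9.93 grasp [662.7 -98.  285.3] yang -129.9 w 62.0 F [-0.1  0.1 -0.1] -> slide mm [-138.4   60.9   15.8] roll 26.6 j [ 0.09  0.45  0.19 -0.   -1.32  0.78]
```

>>> carry_out(
  slide=[
    [-0.046, 0.02, 0.0],
    [-0.092, 0.04, 0.0],
    [-0.138, 0.061, 0.005],
    [-0.138, 0.061, 0.015],
    [-0.138, 0.061, 0.015],
  ],
  roll=[9, 18, 26.6, 26.6, 26.6],
  claw=[0.062, 0.062, 0.062, 0.062, 0.062],
)

```text
clock: 10.55
position: [518.4, -56.4, 425.9]
ee_rot: [0.837, -0.548, -0.0, 0.0]
contact_force: [0.6, 0.2, 0.4]
gripper_width: 62.1
grasp_force: 0.0
```

```bash
python3 - <<'E'
from h import *
go((517.5,-56),195,203.5)
p=get_image("side");t=get_image("top")
a=cv2.resize(p["img"][150:250,235:345],None,fx=4,fy=4,interpolation=2)
for n,q,z in(("s",p,190),("t",t,190)): print(n,[(np.round(r["at"],1),round(r["conf"],2),at_z(q,r["at"],z).round()) for r in place_of(q,"handle_grip")[:2]])
b=cv2.resize(t["img"][160:260,235:345],None,fx=4,fy=4,interpolation=2)
cv2.imwrite('pics/c4.png',cv2.resize(np.hstack([a,b])[:,:,::-1],(800,364)))
E
```

```text
t 10.55 grasp [518.1 -56.4 271.2] yang -156.4 w 62.1 F [0.6 0.2 0.4] -> slide mm [-0.6  0.3 76.2] roll 0.1 j [ 0.2   0.19 -0.21  0.   -1.17  0.21]
s [(array([283.8, 201. ]), 0.89, array([518., -70., 190.]))]
t [(array([287.2, 214.6]), 0.57, array([510., -55., 190.]))]
```

View pics/c4.png

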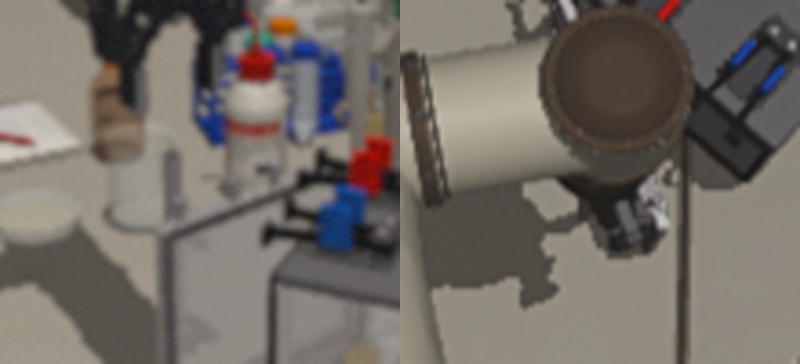

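>>> carry_out(
  slide=[
    [-0.001, 0.0, 0.03],
    [-0.001, 0.0, 0.05],
    [-0.001, 0.0, 0.065],
    [-0.001, 0.0, 0.075],
    [-0.001, 0.0, 0.075],
  ],
  roll=[0, 0, 0, 0, 0],
  claw=[0.068, 0.068, 0.068, 0.068, 0.068],
)

```text
clock: 11.38
position: [518.0, -55.6, 351.2]
ee_rot: [0.836, -0.548, -0.0, 0.0]
contact_force: [-0.1, 0.7, 0.3]
gripper_width: 67.8
grasp_force: 0.0
```

>>> carry_out(
  slide=[
    [-0.001, 0, 0],
    [-0.001, 0, 0],
    [-0.001, 0, 0],
    [-0.001, 0, 0],
    [-0.001, 0, 0],
  ],
  roll=[0, 0, 0, 0, 0],
  claw=[0.04, 0.02, 0.0, 0.0, 0.0],
)

```text
clock: 12.0
position: [516.7, -54.9, 352.3]
ee_rot: [0.836, -0.548, -0.001, 0.001]
contact_force: [-3.4, 0.0, 4.3]
gripper_width: 12.6
grasp_force: 58.5
```

```bash
python3 - <<'E'
from h import *
go((517.5,-56),195,203.5)
E
```

```text
t 12.0 grasp [516.4 -55.  197.6] yang -156.5 w 12.6 F [-3.4  0.   4.3] -> slide mm [ 1.3 -0.6  2.6] roll 0.0 j [ 0.21  0.25 -0.33  0.   -0.99  0.2 ]
```

```bash
cat >> h.py <<'E'
def arc(H,deg,n=8):
    s=read_state();R=Ro.from_quat(s["ee_rot"]).as_matrix();g=(s["position"]+R[:,2]*grip_point_offset)
    v=np.array([g[0]-H[0],g[1]-H[1],0]);a=np.degrees(np.arctan2(v[1],v[0]))%360
    print("t",s["clock"],"r",np.linalg.norm(v).round(1),"q",np.radians(216.2-a).round(3),"w",round(s["gripper_width"],1),"gf",s["grasp_force"],"F",s["contact_force"].round(1))
    # use pure-yaw axes: tool vertical
    for k in range(1,n+1):
        t=deg*k/n; w=Ro.from_euler('z',-t,degrees=True).apply(v)-v
        print(round(t,1),(R.T@w).round(1)[:2])
E
python3 -c "
from h import *
arc((686,-28),28)"
```

```text
t 12.0 r 171.7 q 0.474 w 12.6 gf 58.492326736450195 F [-3.4  0.   4.3]
3.5 [-10.1  -2.9]
7.0 [-19.9  -6.5]
10.5 [-29.6 -10.6]
14.0 [-39.  -15.3]
17.5 [-48.  -20.6]
21.0 [-56.7 -26.4]
24.5 [-65.1 -32.8]
28.0 [-73.  -39.6]
```

>>> carry_out(
  slide=[
    [-0.01, -0.003, 0],
    [-0.02, -0.0065, 0],
    [-0.0295, -0.0105, 0],
    [-0.039, -0.0155, 0],
    [-0.048, -0.0205, 0],
    [-0.0565, -0.0265, 0],
    [-0.065, -0.033, 0],
    [-0.073, -0.0395, 0],
  ],
  roll=[3.5, 7, 10.5, 14, 17.5, 21, 24.5, 28],
  claw=[0, 0, 0, 0, 0, 0, 0, 0],
)

```text
clock: 13.0
position: [523.4, 28.4, 352.3]
ee_rot: [-0.678, 0.735, 0.001, -0.001]
contact_force: [-7.5, -0.3, 6.4]
gripper_width: 12.5
grasp_force: 58.8
```

```bash
python3 -c "
from h import *
arc((686,-28),28)
go((0,0),195,0)"
```

```text
t 13.0 r 172.5 q 0.965 w 12.5 gf 58.830156326293945 F [-7.5 -0.3  6.4]
3.5 [-10.1  -2.9]
7.0 [-20.   -6.5]
10.5 [-29.7 -10.7]
14.0 [-39.1 -15.4]
17.5 [-48.2 -20.7]
21.0 [-57.  -26.6]
24.5 [-65.4 -32.9]
28.0 [-73.4 -39.8]
t 13.0 grasp [523.   28.4 197.6] yang 175.4 w 12.5 F [-7.5 -0.3  6.4] -> slide mm [ 70.5 519.    4.1] roll 175.4 j [ 0.36  0.26 -0.31 -0.   -1.   -0.44]
```

>>> carry_out(
  slide=[
    [-0.01, -0.003, 0],
    [-0.02, -0.0065, 0],
    [-0.0295, -0.0105, 0],
    [-0.039, -0.0155, 0],
    [-0.048, -0.0205, 0],
    [-0.0565, -0.0265, 0],
    [-0.065, -0.033, 0],
    [-0.073, -0.0395, 0],
  ],
  roll=[3.5, 7, 10.5, 14, 17.5, 21, 24.5, 28],
  claw=[0, 0, 0, 0, 0, 0, 0, 0],
)

```text
clock: 14.0
position: [568.6, 98.4, 352.4]
ee_rot: [-0.48, 0.877, 0.001, -0.001]
contact_force: [-5.7, 1.5, 5.7]
gripper_width: 12.9
grasp_force: 58.7
```

>>> carry_out(
  slide=[
    [0, 0, 0],
    [0, 0, 0],
    [0, 0, 0],
    [0, 0, 0],
  ],
  roll=[0, 0, 0, 0],
  claw=[0, 0, 0, 0],
)

```text
clock: 14.5
position: [568.6, 98.3, 352.4]
ee_rot: [-0.481, 0.877, 0.001, -0.001]
contact_force: [-7.5, 3.0, 6.2]
gripper_width: 12.3
grasp_force: 58.8
```

```bash
python3 - <<'E'
from h import *
arc((686,-28),4,1)
s=read_state();print(s["joint_vel"].round(3))
p=get_image("side");t=get_image("top")
cv2.imwrite('pics/c5.png',cv2.resize(np.hstack([p["img"][130:330,180:400],t["img"][100:300,130:350]])[:,:,::-1],(800,364),interpolation=2))
E
```

```text
t 14.5 r 172.8 q 1.453 w 12.3 gf 58.796090483665466 F [-7.5  3.   6.2]
4.0 [-11.6  -3.4]
[-0.001  0.     0.002  0.    -0.     0.   ]
```

View pics/c5.png

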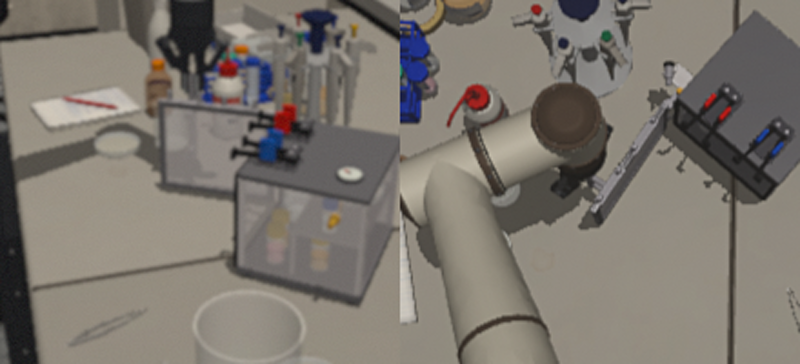

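The view shows the door about square to the front (pane from (680,105) to (598,220)), held by the gripper at (580,180), at q of about 1.45. The loose things look undisturbed.

```bash
python3 -c "
from bench import *
print(job_done())"
```

```text
the job is handed in; nothing more can be done
None
```

The job is handed in: both catches were squeezed in order, and the door was swung past its detent to about 1.45 rad (83°), where the gripper still holds it; the loose things on the bench looked undisturbed in the last pictures.

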